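Make up a vial kit and a cutter kit from the stock rack

TASK

Make up the two sampling kits from the white stock rack and the tube cutter on the bench (not from the ice pan). The tray with the two round cups gets both amber vials, one in each cup, and one of the rack's two 50 ml tubes in its socket; the tray with the notched rests gets the tube cutter, laid flat along both rests, and the other 50 ml tube in its socket. Vials and tubes stand upright and right down in their places; leave the timer and the marker where they lie.

Things in the scene. Friction and masses are not known exactly. Their poses are not given: they have to be found in the camera images.
- cup_tray: white moulded tray with two round grey cups, 130 (x) by 150 (y) mm, rim 12 mm high, fast on the bench. Origin: centre of its underside, z up. Vial cups at x = +30, y = -32 and +32 mm: 39 mm inside, tops 23 mm and floors 6 mm above the bench. Taller round socket for a 50 ml tube at x = -38, y = 0 mm: bore 34 mm, top 50 mm, bottom 8 mm above the bench, with a 22 mm centring ring
- rest_tray: white tray with notched grey rests, outline and tube socket as cup_tray (socket x = -38, y = 0). Origin: centre of underside, z up. Two U-notched rests, 14 mm thick, at y = -45 and +45 mm carry the cutter lying along the tray's y, its middle at x = +24, y = 0: notch bottoms 15 mm, cheeks 29 mm above the bench, notches 64 mm wide; between the rests only the floor, 5 mm above the bench: room for fingers
- stock_rack: white stepped block, 135 (x) by 132 (y) mm over its foot, fast on the bench. Origin: under its middle, z up. Low step towards its -x, 24 mm high: two 28 mm bores, 16 mm deep, at x = -38, y = -31 and +31 mm for vials. High step towards its +x, 60 mm high: two 34 mm bores, 52 mm deep, at x = +32, y = -31 and +31 mm for tubes
- tube_a: a 50 ml screw-cap tube with conical tip, 116 mm tall, body 29 mm, blue cap 34 mm across from 94 to 115 mm above the tip; about 45 g. Starts upright in the stock rack, where it may lean a few degrees. Origin at its tip, z along it to the cap. Tip 8 mm above the bench in a bore. Grip it across the cap; the conical tip finds its way into a bore
- tube_b: a second 50 ml tube, the same as tube_a; either may go in either tray
- vial_a: an amber screw vial with black cap, 24 mm across, 54 mm tall, 20 g. Starts upright in the low step of the stock rack, 16 mm deep, base 8 mm above the bench, so that 38 mm stand proud. Origin: centre of its underside, z up
- vial_b: a second amber vial, the same as vial_a; either may go in either cup
- cutter: hand tube cutter with black and orange grips, 48 mm (x) by 141 mm (y) by 19 mm, lying flat on the bench; about 110 g. Origin: centre of its underside, y along its length, z up. Grip it across both grips at its middle, where it is 46 mm wide along x and centred
- timer: a small white bench timer, 66 x 68 x 21 mm, a bystander: leave it where it lies. Origin: centre of its underside
- marker: a black marker pen, 138 mm long, 13 mm across, lying in front of the blue ice pan (fixed, 0.32 m wide, in the middle of the bench; tubes in it reach 140 mm above the bench: carry things over higher), a bystander: leave it where it lies. Origin: centre of its underside, y along it

How it is judged:
At the end, for the whole second after the job is handed in: a 50 ml tube upright in each tray's socket (tip within 10 mm of its axis, bottomed), an amber vial upright in each cup (within 12 mm, on its floor), leaning under 0.2 rad; the cutter flat on both rests (within 13 mm, along them to 0.2 rad); all released and at rest (((x of tube_a in the frame of cup_tray between -0.048 and -0.028 m and y of tube_a in the frame of cup_tray between -0.01 and 0.01 m and z of tube_a in the frame of cup_tray below 0.016 m and angle between tube_a's own z axis and vertical below 0.2 rad) or (x of tube_b in the frame of cup_tray between -0.048 and -0.028 m and y of tube_b in the frame of cup_tray between -0.01 and 0.01 m and z of tube_b in the frame of cup_tray below 0.016 m and angle between tube_b's own z axis and vertical below 0.2 rad)) and ((x of tube_a in the frame of rest_tray between -0.048 and -0.028 m and y of tube_a in the frame of rest_tray between -0.01 and 0.01 m and z of tube_a in the frame of rest_tray below 0.016 m and angle between tube_a's own z axis and vertical below 0.2 rad) or (x of tube_b in the frame of rest_tray between -0.048 and -0.028 m and y of tube_b in the frame of rest_tray between -0.01 and 0.01 m and z of tube_b in the frame of rest_tray below 0.016 m and angle between tube_b's own z axis and vertical below 0.2 rad)) and ((x of vial_a in the frame of cup_tray between 0.018 and 0.042 m and y of vial_a in the frame of cup_tray between -0.044 and -0.02 m and z of vial_a in the frame of cup_tray below 0.011 m and angle between vial_a's own z axis and vertical below 0.2 rad) or (x of vial_b in the frame of cup_tray between 0.018 and 0.042 m and y of vial_b in the frame of cup_tray between -0.044 and -0.02 m and z of vial_b in the frame of cup_tray below 0.011 m and angle between vial_b's own z axis and vertical below 0.2 rad)) and ((x of vial_a in the frame of cup_tray between 0.018 and 0.042 m and y of vial_a in the frame of cup_tray between 0.02 and 0.044 m and z of vial_a in the frame of cup_tray below 0.011 m and angle between vial_a's own z axis and vertical below 0.2 rad) or (x of vial_b in the frame of cup_tray between 0.018 and 0.042 m and y of vial_b in the frame of cup_tray between 0.02 and 0.044 m and z of vial_b in the frame of cup_tray below 0.011 m and angle between vial_b's own z axis and vertical below 0.2 rad)) and x of cutter in the frame of rest_tray between 0.011 and 0.037 m and y of cutter in the frame of rest_tray between -0.013 and 0.013 m and z of cutter in the frame of rest_tray between 0.012 and 0.021 m and angle between the y axis of cutter and the y axis of rest_tray, either way round below 0.2 rad and angle between cutter's own z axis and vertical below 0.12 rad and linear speed of each of tube_a, tube_b, vial_a, vial_b, cutter below 0.02 m/s); the robot touches nothing.
It fails at once if the timer is pushed from its place (more than 30 mm) (distance of timer from where it was at the start of the episode above 0.03 m).
It fails at once if the marker is pushed from its place (more than 30 mm) (distance of marker from where it was at the start of the episode above 0.03 m).
It also fails if it takes over 139 s, if anything falls off the work surface, if the arm or the gripper's body presses on something with over 40 N, if the wrist force passes 120 N, or if a joint passes its speed limit or range.

ROBOT

A 6-joint arm with a two-finger parallel gripper is mounted at the origin on a cart in front of the work surface, level with it; the furniture and walls round the work are solid. World frame = base frame: x ahead of the robot, y to its left, z up, the work surface at z = 0. Lengths are in m, angles in rad, forces in N, time in s.
With the tool pointing down it reaches from about 0.15 to 0.775 m from the base axis. Payload 6.1 kg.
Tool frame: the origin (TCP) lies midway between the tips of the shut fingers; the grasp point (between the pads) lies 19 mm behind it; z points along the fingers, y is the line along which they close (so a half turn about z gives the same grasp; the last joint's range is limited). The gripper opens to 85 mm and grips with 20 to 120 N. Pads are 22 mm wide; open, the fingers measure 114 mm over their backs; the gripper's body (76 mm by 85 mm) begins 54 mm behind the grasp point. The pads swing forward as they close: fully open they stand 13 mm farther back than shut.
Start: joints at [1.314, 0.126, -0.04, 1.405, 0, 1.571], TCP at [0.133, 0.508, 0.231] pointing down, gripper open.
Joint ranges: [-2.72, 2.72], [-0.95, 1.95], [-1.27, 1.35], [-1.78, 2.02], [-1.46, 1.47], [-3.14, 3.14]. Speed limits (rad/s): [2.39, 2.39, 3.01, 3.14, 3.14, 3.14].

INTERFACE

Orientations are given as a rotation vector (axis times angle).
In Python, from bench import manip, cams gives the robot as it stands. The module is installed in compiled form; this text tells all that it offers.
- The arm moves only by the tool servo_tool, never from a script. Its argument "deltas" is a list of rows, each a list of 3 entries, a list of its own where there are three numbers: the closure, from 0 (fully open) to 1 (shut), then the shift along the tool's x, y, z in units of 25 mm (1.0 is 25 mm), then the turn about the tool's z in units of 8 degrees (1.0 is 8 degrees). A call has 1 to 10 rows; each row shifts and turns the commanded pose from where the row before left it, along the tool's axes as they then stand; what a row does not reach is not made up. A row lasts 1/10 s, in which the tool goes at most 50 mm and 8.59 degrees, less where a joint would pass 70% of its speed; a pose out of reach is approached as far as the arm can. A call is refused whole if a number of a shift passes 1 or a number of a turn 1, either way. A call with a gripper value outside its range is refused whole. The fingers move at their own pace and stop on an object; "grip_force" is the grip in N (left out, the last holds). Time passes only in rows, so rows that do not move let the fingers close. It gives the time, the measured TCP pose, the force, the opening and the grip force at its end, in the units of the state.
- manip.state(): the state, without advancing time (a new reading comes with each control period).
- cams.get_image(name): name is "scene" or "top"; returns a dict with "color" (400x640x3 uint8, red, green, blue), "z_map" (400x640 float32, m along the optical axis (not along the pixel's ray), 0 where there is no reading), "K" (3x3 intrinsics, pixels), "camera_from_world" (4x4, takes a point from world to camera coordinates). Camera axes: x right, y down, z forward; pixel columns grow to the right and rows downward; lengths in m; the calibration is good to about 2 mm. A picture is of the moment at which its call begins.
- manip.close_job(): hands the job in; it is judged then, once.
The state is a dict: "time": time; "qpos": joint angles; "qvel": joint speeds; "tau": joint torques, N m; "tool_pos": TCP position; "tcp_rot": TCP orientation; "contact_force": force on the tool from outside, world axes, zero at the start; "ft_torque": the same for the moment, N m; "width": opening from 0.0 (shut) to 1.0 (fully open); "gripper_force": force on a finger pad.
Only numpy, scipy, OpenCV 4.12 (cv2) and the standard library are available. Lean on these libraries where they do the work, as an engineer would, in place of code of your own. Each camera call takes 0.05 s, during which the arm holds its last target. There are 200 camera calls.

## Working session

There is one attempt and no reset: what is moved stays moved. The work goes in short steps, Python scripts to look and compute and a tool call to move; the robot and the scene stay as the last step left them, time stands still between calls to the robot, and variables do not carry over. Pictures are saved under pics/ and viewed, at most 14 in all, crops included, and the job is handed in when it is done.

Besides the shell and the picture viewer there is one more tool, called after "Call:" by a JSON object that holds its "api" and its "payload". servo_tool: Moves the arm, as the interface text tells. Its arguments: {"type":"object","properties":{"deltas":{"type":"array","items":{"type":"array"}},"grip_force":{"type":"number"}},"required":["deltas"]}

```bash
mkdir -p pics; cat > h.py <<'E'
import numpy as np, cv2
from bench import manip, cams
def pts(im):
    K=im["K"];z=im["z_map"];h,w=z.shape
    u,v=np.meshgrid(np.arange(w),np.arange(h))
    c=np.stack([(u-K[0,2])*z/K[0,0],(v-K[1,2])*z/K[1,1],z],-1)
    T=np.linalg.inv(im["camera_from_world"])
    p=c@T[:3,:3].T+T[:3,3]; p[z==0]=np.nan
    return p
def save(im,n): cv2.imwrite("pics/"+n,im["color"][:,:,::-1])
E
python3 - <<'E'
from h import *
for n in("top","scene"):
    im=cams.get_image(n);save(im,n+"0.png");np.savez(n+"0.npz",**im)
    T=np.linalg.inv(im["camera_from_world"]);print(n,im["K"].round(1).tolist(),T.round(3).tolist())
print(manip.state())
E
```

```text
top [[481.5, 0.0, 322.7], [0.0, 481.5, 195.4], [0.0, 0.0, 1.0]] [[-0.002, -0.979, 0.202, 0.244], [-1.0, 0.003, 0.006, -0.011], [-0.006, -0.202, -0.979, 1.403], [0.0, 0.0, 0.0, 1.0]]
scene [[480.8, 0.0, 315.1], [0.0, 480.8, 195.1], [0.0, 0.0, 1.0]] [[0.607, -0.452, 0.653, -0.385], [-0.794, -0.341, 0.503, -0.725], [-0.004, -0.824, -0.566, 0.875], [0.0, 0.0, 0.0, 1.0]]
{'time': 0.1, 'qpos': array([ 1.31400417e+00,  1.26319578e-01, -4.04682490e-02,  1.40536352e+00,
       -4.28247530e-05,  1.57078038e+00]), 'qvel': array([ 8.20908275e-05,  1.06670042e-03,  3.67675237e-03, -1.58161533e-03,
        1.70059316e-03, -9.85453666e-04]), 'tau': array([-2.53658764e-03, -4.36912966e+01,  3.53600872e+01,  1.39208586e-02,
       -3.10433634e-04,  4.97111216e-06]), 'tool_pos': array([0.13326604, 0.50745708, 0.23062412]), 'tcp_rot': array([-4.02219041e-01, -3.11560531e+00,  2.11946026e-03]), 'contact_force': array([-0.88852339,  0.3929136 ,  0.71179771]), 'ft_torque': array([ 0.00021103,  0.04121796, -0.03410638]), 'gripper_force': 0.0, 'width': 1.00247994737166}
```

View pics/top0.png

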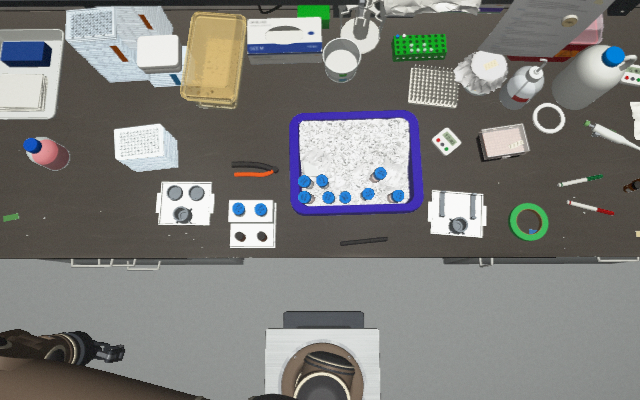

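View pics/scene0.png

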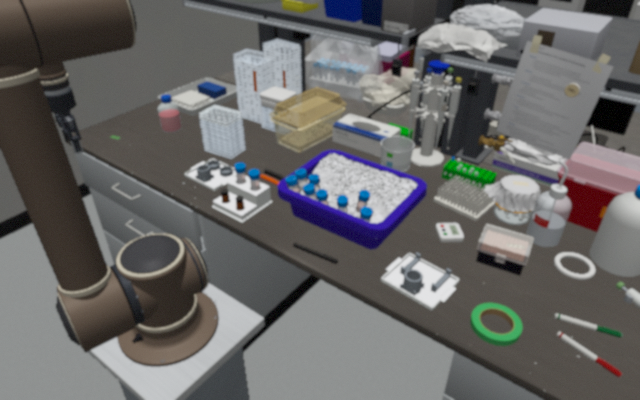

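The top view shows the cup tray at about (186,203), the rack at (251,224), the cutter at (255,170), the rest tray at (458,213), the timer at (446,141) and the marker at (364,241). Next I'll measure these.

```bash
cat > m.py <<'E'
from h import *
import sys
def ray(im,uv,z):
    T=np.linalg.inv(im["camera_from_world"]);d=T[:3,:3]@np.linalg.inv(im["K"])@[uv[0],uv[1],1]
    return (T[:3,3]+d*(z-T[2,3])/d[2])[:2]
def blobs(im,m,z,box,amin=15):
    x0,y0,x1,y1=box;r=np.zeros(m.shape,np.uint8);r[y0:y1,x0:x1]=m[y0:y1,x0:x1]
    n,l,s,c=cv2.connectedComponentsWithStats(r)
    P=pts(im)
    for i in range(1,n):
        if s[i,4]<amin: continue
        ys,xs=np.where(l==i);rc=cv2.minAreaRect(np.array([ray(im,(a,b),z) for a,b in zip(xs,ys)],np.float32))
        print("  px",c[i].round(1),"n",s[i,4],"bbox",s[i,:4],"xy",ray(im,c[i],z).round(4),"rect",np.round(rc[0],4),np.round(rc[1],3),round(rc[2],1),"depthz",np.nanpercentile(P[l==i][:,2],[10,50,90]).round(3))
if __name__=="__main__":
    im=dict(np.load("top0.npz"));P=pts(im);Z=P[...,2]
    hsv=cv2.cvtColor(im["color"],cv2.COLOR_RGB2HSV);H,S,V=[hsv[...,i].astype(int) for i in range(3)]
    w=(S<50)&(V>150)
    print("cup tray white");blobs(im,w,.012,(150,175,224,232),100)
    print("rest tray white");blobs(im,w,.012,(422,182,495,245),100)
    print("cups grey");blobs(im,(V<150),.015,(158,181,215,225))
    print("rest grey");blobs(im,(V<150),.029,(433,190,484,238))
    print("rack white high");blobs(im,w&(Z>.045),.06,(222,190,282,252),100)
    print("rack white low");blobs(im,w&(Z<.04),.024,(222,190,282,252),100)
    print("caps");blobs(im,(H>95)&(H<125)&(S>120),.123,(228,198,274,222))
    print("vials");blobs(im,(V<110),.062,(228,227,274,246))
    print("cutter");blobs(im,((H<20)&(S>150)&(V>120))|(Z>.009),.015,(222,155,286,182))
    print("cutter black");blobs(im,V<38,.019,(222,155,286,182))
    big=lambda x0,y0,x1,y1:cv2.resize(im["color"][y0:y1,x0:x1,::-1],None,fx=5,fy=5,interpolation=cv2.INTER_CUBIC)
    cv2.imwrite("pics/L.png",big(148,150,290,255));cv2.imwrite("pics/R.png",big(420,180,500,245))
E
python3 m.py
```

```text
cup tray white
  px [185.  202.8] n 2031 bbox [155 181  60  45] xy [0.5098 0.4025] rect [0.5098 0.4031] [0.172 0.129] 88.6 depthz [0.002 0.007 0.015]
rest tray white
  px [456.7 212.8] n 2167 bbox [428 190  59  48] xy [ 0.4778 -0.3944] rect [ 0.4767 -0.3948] [0.17 0.13] 85.3 depthz [0.002 0.006 0.015]
cups grey
  px [159.  186.2] n 36 bbox [158 181   4  12] xy [0.5594 0.4816] rect [0.5585 0.4813] [0.009 0.033] 89.8 depthz [-0.002 -0.     0.003]
  px [200.8 183.7] n 81 bbox [169 181  46  13] xy [0.5664 0.3581] rect [0.5567 0.3854] [0.135 0.036] 89.8 depthz [-0.004  0.     0.004]
  px [174.2 192.8] n 81 bbox [167 186  16  15] xy [0.5392 0.4355] rect [0.5387 0.4345] [0.045 0.042] 89.8 depthz [0.008 0.016 0.024]
  px [192.3 189.4] n 36 bbox [189 186  11  12] xy [0.5492 0.3823] rect [0.5476 0.3817] [0.02  0.038] 53.7 depthz [0.006 0.014 0.024]
  px [199.9 196.2] n 31 bbox [192 189  13  12] xy [0.5287 0.3588] rect [0.5296 0.3614] [0.017 0.041] 47.0 depthz [0.011 0.017 0.025]
  px [212.3 217.3] n 66 bbox [210 204   5  21] xy [0.4657 0.3194] rect [0.4754 0.3208] [0.059 0.012] 2.5 depthz [-0.
[... 1151 characters left out ...]
0.126]
  px [260.4 209.1] n 118 bbox [255 203  12  13] xy [0.4705 0.1648] rect [0.4709 0.1645] [0.033 0.03 ] 1.3 depthz [0.119 0.123 0.127]
vials
  px [228.5 235.5] n 36 bbox [228 227   2  19] xy [0.4066 0.2607] rect [0.4054 0.2606] [0.051 0.003] 2.2 depthz [-0.004 -0.     0.005]
  px [239.9 236.1] n 69 bbox [235 232  11   9] xy [0.405  0.2286] rect [0.4052 0.2284] [0.028 0.019] 45.9 depthz [0.032 0.06  0.065]
  px [261.7 236.1] n 65 bbox [258 232   9   9] xy [0.4046 0.1676] rect [0.405  0.1668] [0.023 0.022] 89.9 depthz [0.033 0.062 0.065]
cutter
  px [253.4 168.9] n 454 bbox [231 162  47  15] xy [0.6112 0.2034] rect [0.6111 0.202 ] [0.138 0.043] 89.8 depthz [0.01  0.016 0.021]
cutter black
```

View pics/L.png

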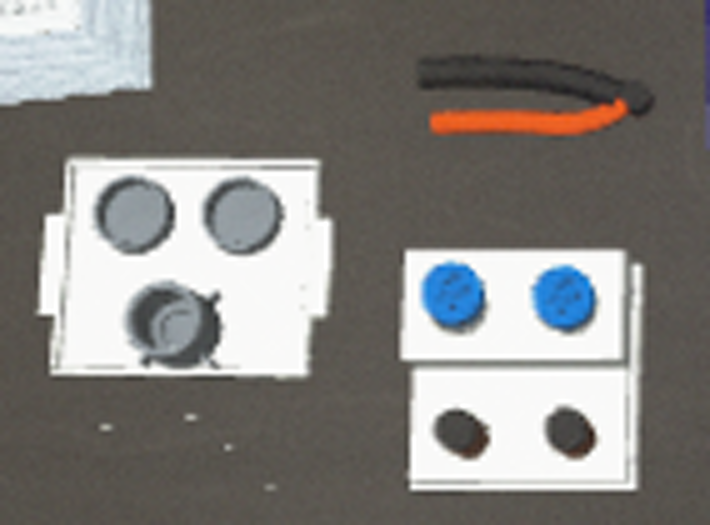

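View pics/R.png

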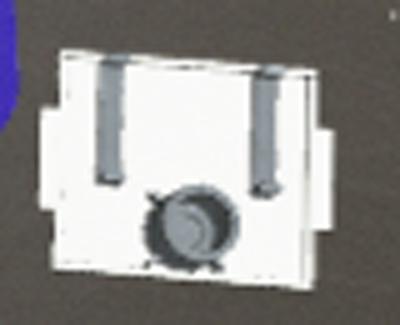

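The two crops confirm both trays are turned slightly: the cup tray by about −2° and the rest tray by about −4.7°. The cutter lies along y with its middle near (0.611, 0.202). I'll start with the cutter, turning the tool so that it closes along x.

Call:
{"api": "servo_tool", "payload": {"deltas": [[0, [0, 0, 0], 0.94], [0, [0, 0, 0], 0.94], [0, [0, 0, 0], 0.94], [0, [0, 0, 0], 0.94], [0, [0, 0, 0], 0.94], [0, [0, 0, 0], 0.94], [0, [0, 0, 0], 0.94], [0, [0, 0, 0], 0.94], [0, [0, 0, 0], 0.94], [0, [0, 0, 0], 0.94]], "grip_force": 40}}

```text
time: 1.1
tool_pos: [0.1333, 0.5075, 0.2308]
tcp_rot: [2.225, 2.217, -0.001]
contact_force: [0.1, 0.4, 0.4]
width: 0.997
gripper_force: 0.0
```

Call:
{"api": "servo_tool", "payload": {"deltas": [[0, [-0.6, 0.95, 0], 0], [0, [-0.6, 0.95, 0], 0], [0, [-0.6, 0.95, 0], 0], [0, [-0.6, 0.95, 0], 0], [0, [-0.6, 0.95, 0], 0], [0, [-0.6, 0.95, 0], 0], [0, [-0.6, 0.95, 0], 0], [0, [-0.6, 0.95, 0], 0], [0, [-0.6, 0.95, 0], 0], [0, [-0.6, 0.95, 0], 0]]}}

```text
time: 2.1
tool_pos: [0.3718, 0.3573, 0.2309]
tcp_rot: [-2.22, -2.223, 0.001]
contact_force: [-0.0, 0.3, -0.6]
width: 1.002
gripper_force: 0.0
```

Call:
{"api": "servo_tool", "payload": {"deltas": [[0, [-0.62, 0.96, 0], 0], [0, [-0.62, 0.96, 0], 0], [0, [-0.62, 0.96, 0], 0], [0, [-0.62, 0.96, 0], 0], [0, [-0.62, 0.96, 0], 0], [0, [-0.62, 0.96, 0.5], 0], [0, [-0.62, 0.96, 0.5], 0], [0, [-0.62, 0.96, 0.5], 0], [0, [-0.62, 0.96, 0.5], 0], [0, [-0.62, 0.96, 0.5], 0]]}}

```text
time: 3.1
tool_pos: [0.612, 0.2026, 0.1677]
tcp_rot: [-2.22, -2.223, 0.001]
contact_force: [-0.3, 0.1, -0.2]
width: 0.998
gripper_force: 0.0
```

```bash
python3 - <<'E'
from h import *
im=cams.get_image("top")
save(im,"c.png");c=cv2.imread("pics/c.png")[110:260,150:310];cv2.imwrite("pics/c1.png",cv2.resize(c,None,fx=4,fy=4))
E
```

```text
(no output)
```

View pics/c1.png

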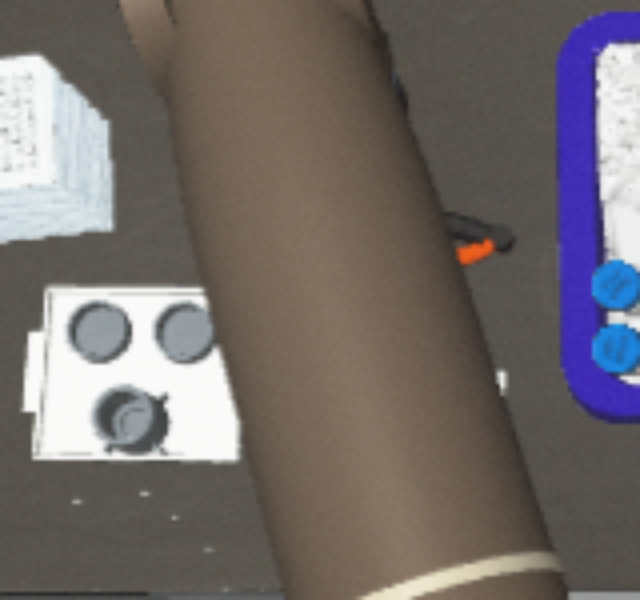

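The arm hides the cutter in this view: only its nose shows, at about (490,240) in the crop. The estimate still holds, so I'll descend and grip.

Call:
{"api": "servo_tool", "payload": {"deltas": [[0, [0, 0, 1], 0], [0, [0, 0, 1], 0], [0, [0, 0, 1], 0], [0, [0, 0, 1], 0], [0, [0, 0, 1], 0], [0, [0, 0, 0.8], 0], [0, [0, 0, 0.4], 0], [0, [0, 0, 0.4], 0], [0, [0, 0, 0], 0]]}}

```text
time: 4.05
tool_pos: [0.6107, 0.2033, 0.0027]
tcp_rot: [-2.219, -2.223, 0.002]
contact_force: [0.1, -0.9, 0.4]
width: 1.0
gripper_force: 0.0
```

Call:
{"api": "servo_tool", "payload": {"deltas": [[1, [0, 0, 0], 0], [1, [0, 0, 0], 0], [1, [0, 0, 0], 0], [1, [0, 0, 0], 0], [1, [0, 0, 0], 0], [1, [0, 0, 0], 0], [1, [0, 0, 0], 0], [1, [0, 0, 0], 0]], "grip_force": 40}}

```text
time: 4.85
tool_pos: [0.6121, 0.2038, 0.0053]
tcp_rot: [2.219, 2.222, 0.003]
contact_force: [-1.2, -0.4, 5.6]
width: 0.513
gripper_force: 40.4
```

Call:
{"api": "servo_tool", "payload": {"deltas": [[1, [0, 0, -0.5], 0], [1, [0, 0, -1], 0], [1, [0, 0, -1], 0], [1, [0, 0, -1], 0], [1, [0, 0, -1], 0], [1, [0, 0, -1], 0], [1, [0, 0, -1], 0], [1, [0, 0, -1], 0], [1, [0, 0, -1], 0]]}}

```text
time: 5.75
tool_pos: [0.6109, 0.2033, 0.218]
tcp_rot: [2.22, 2.223, 0.0]
contact_force: [0.2, -0.5, -2.2]
width: 0.512
gripper_force: 40.5
```

Call:
{"api": "servo_tool", "payload": {"deltas": [[1, [-0.4, 0, 0], 0], [1, [-0.8, 0, 0], 0], [1, [-0.8, 0, 0], 0], [1, [-0.8, 0, 0], 0], [1, [-0.8, 0, 0], 0], [1, [-0.8, 0, 0], 0], [1, [-0.8, 0, 0], 0], [1, [-0.8, 0, 0], 0], [1, [-0.8, 0, 0], 0], [1, [-0.8, 0, 0], 0]]}}

```text
time: 6.75
tool_pos: [0.6108, 0.0121, 0.2153]
tcp_rot: [-2.219, -2.222, 0.002]
contact_force: [0.5, 0.9, -0.8]
width: 0.511
gripper_force: 40.5
```

Call:
{"api": "servo_tool", "payload": {"deltas": [[1, [-0.8, 0, 0], 0], [1, [-0.8, 0, 0], 0], [1, [-0.8, 0, 0], 0], [1, [-0.8, 0, 0], 0], [1, [-0.8, 0, 0], 0], [1, [-0.8, -0.2, 0], 0], [1, [-0.8, -0.4, 0], 0], [1, [-0.8, -0.4, 0], 0], [1, [-0.8, -0.4, 0], 0], [1, [-0.8, -0.4, 0], 0]]}}

```text
time: 7.75
tool_pos: [0.5656, -0.1877, 0.2152]
tcp_rot: [-2.219, -2.222, 0.001]
contact_force: [0.9, -0.0, -1.0]
width: 0.511
gripper_force: 40.5
```

Call:
{"api": "servo_tool", "payload": {"deltas": [[1, [-0.85, -0.3, 0], 0], [1, [-0.85, -0.3, 0], 0], [1, [-0.85, -0.3, 0], 0], [1, [-0.85, -0.3, 0], 0], [1, [-0.85, -0.3, 0], 0], [1, [-0.85, -0.3, 0], 0], [1, [-0.85, -0.3, 0], 0], [1, [-0.85, -0.3, 0], 0], [1, [-0.85, 0, 0], 0], [1, [-0.7, 0, 0], 0]]}}

```text
time: 8.75
tool_pos: [0.5059, -0.3966, 0.2153]
tcp_rot: [-2.22, -2.221, 0.001]
contact_force: [0.3, -0.6, -1.3]
width: 0.509
gripper_force: 40.5
```

Call:
{"api": "servo_tool", "payload": {"deltas": [[1, [0, 0, 0.5], 0.5], [1, [0, 0, 0.5], 0], [1, [0, 0, 0.5], 0], [1, [0, 0, 0.5], 0], [1, [0, 0, 0.5], 0], [1, [0, 0, 0.5], 0], [1, [0, 0, 0], 0]]}}

```text
time: 9.45
tool_pos: [0.5064, -0.3945, 0.1388]
tcp_rot: [-2.293, -2.143, 0.001]
contact_force: [-0.9, -0.1, -1.8]
width: 0.51
gripper_force: 40.5
```

```bash
python3 - <<'E'
from h import *
im=cams.get_image("scene");save(im,"s1.png")
c=cv2.imread("pics/s1.png")[190:330,340:500];cv2.imwrite("pics/s1c.png",cv2.resize(c,None,fx=4,fy=4,interpolation=cv2.INTER_CUBIC))
E
```

```text
(no output)
```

View pics/s1c.png

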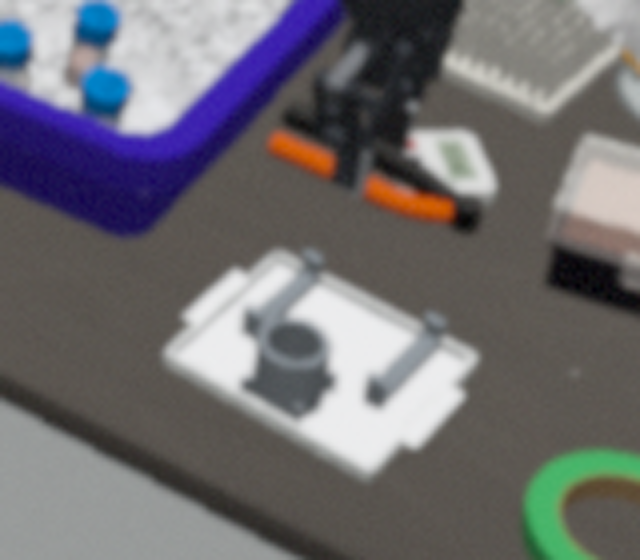

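The cutter is held level at its middle, above the rests, and the timer is clear. I'll lower it, open only a little because the socket is close, then lift.

Call:
{"api": "servo_tool", "payload": {"deltas": [[1, [-0.1, -0.1, 0.8], 0], [1, [0, 0, 0.8], 0], [1, [0, 0, 0.8], 0], [1, [0, 0, 0.8], 0], [1, [0, 0, 0.6], 0], [1, [0, 0, 0.5], 0], [1, [0, 0, 0.3], 0], [1, [0, 0, 0.1], 0], [1, [0, 0, 0], 0]]}}

```text
time: 10.4
tool_pos: [0.5047, -0.3978, 0.024]
tcp_rot: [2.296, 2.144, 0.0]
contact_force: [1.2, 0.6, -1.0]
width: 0.513
gripper_force: 40.5
```

Call:
{"api": "servo_tool", "payload": {"deltas": [[0.42, [0, 0, 0], 0], [0.4, [0, 0, 0], 0], [0.4, [0, 0, 0], 0], [0.4, [0, 0, 0], 0], [0.4, [0, 0, 0], 0]]}}

```text
time: 10.9
tool_pos: [0.5046, -0.3978, 0.024]
tcp_rot: [2.296, 2.144, 0.0]
contact_force: [0.8, -0.0, -0.6]
width: 0.6
gripper_force: 0.0
```

Call:
{"api": "servo_tool", "payload": {"deltas": [[0.4, [0, 0, -0.5], 0], [0.4, [0, 0, -0.9], 0], [0.4, [0, 0, -1], 0], [0.4, [0, 0, -1], 0], [0.4, [0, 0, -1], 0], [0.3, [0, 0, -1], -0.5], [0.3, [0, 0, -1], 0], [0.2, [0, 0, -1], 0], [0.2, [0, 0, 0], 0]]}}

```text
time: 11.8
tool_pos: [0.5057, -0.3987, 0.2141]
tcp_rot: [2.215, 2.218, 0.001]
contact_force: [0.6, -0.2, 0.8]
width: 0.802
gripper_force: 0.0
```

Call:
{"api": "servo_tool", "payload": {"deltas": [[0.2, [1, 0, 0], 0], [0.2, [1, 0, 0], 0], [0.2, [1, 0, 0], 0], [0.2, [1, 0, 0], 0], [0.2, [1, 0, 0], 0], [0.2, [1, 0, 0], 0], [0.2, [1, 0, 0], 0], [0.2, [1, 0, 0], 0], [0.2, [1, 0, 0], 0], [0.2, [1, 0, 0], 0]]}}

```text
time: 12.8
tool_pos: [0.5037, -0.1467, 0.2088]
tcp_rot: [-2.22, -2.223, 0.0]
contact_force: [0.1, -0.3, -0.2]
width: 0.801
gripper_force: 0.0
```

```bash
python3 - <<'E'
from h import *
from m import *
im=cams.get_image("top");save(im,"t2.png")
hsv=cv2.cvtColor(im["color"],cv2.COLOR_RGB2HSV);H,S,V=[hsv[...,i].astype(int) for i in range(3)]
P=pts(im);Z=P[...,2]
blobs(im,((H<20)&(S>150)&(V>120))|((V<60)&(Z>.018)&(Z<.06)),.034,(425,182,495,225))
c=cv2.imread("pics/t2.png")[130:250,400:520];cv2.imwrite("pics/t2c.png",cv2.resize(c,None,fx=4,fy=4,interpolation=cv2.INTER_CUBIC))
E
```

```text
px [459.4 204.8] n 247 bbox [437 197  45  14] xy [ 0.4974 -0.3975] rect [ 0.5007 -0.3964] [0.126 0.036] 87.4 depthz [0.025 0.029 0.033]
```

View pics/t2c.png

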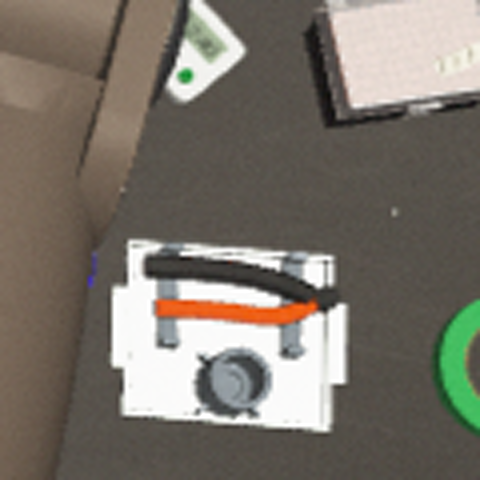

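The cutter lies across both rests, with its middle at about (459,205) in the full image, which is x ≈ +24 mm in the tray. Next is the first tube.

Call:
{"api": "servo_tool", "payload": {"deltas": [[0.2, [0.95, -0.1, 0], 0], [0.2, [0.95, -0.1, 0], 0], [0.2, [0.95, -0.1, 0], 0], [0.2, [0.95, -0.1, 0], 0], [0.2, [0.95, -0.1, 0], 0], [0.2, [0.95, -0.1, 0], 0], [0.2, [0.95, -0.1, 0], 0], [0.2, [0.95, -0.1, 0], 0], [0.2, [0.95, -0.1, 0], 0], [0.2, [0.95, -0.1, 0], 0]]}}

```text
time: 13.85
tool_pos: [0.4784, 0.0905, 0.2088]
tcp_rot: [-2.22, -2.223, 0.0]
contact_force: [0.4, 0.0, -0.3]
width: 0.798
gripper_force: 0.0
```

Call:
{"api": "servo_tool", "payload": {"deltas": [[0.2, [0.95, -0.1, 0], 0], [0.2, [0.95, -0.1, 0], 0], [0.2, [0.95, -0.1, 0], 0], [0.2, [0.15, 0, 0.6], 0], [0.2, [0, 0, 0.8], 0], [0.2, [0, 0, 0.8], 0], [0.2, [0, 0, 0.8], 0], [0.2, [0, 0, 0.8], 0], [0.2, [0, 0, 0.6], 0], [0.2, [0, 0, 0.2], 0]]}}

```text
time: 14.85
tool_pos: [0.47, 0.1642, 0.0921]
tcp_rot: [-2.219, -2.222, 0.004]
contact_force: [-0.1, -0.3, -0.3]
width: 0.799
gripper_force: 0.0
```

Call:
{"api": "servo_tool", "payload": {"deltas": [[1, [0, 0, 0], 0], [1, [0, 0, 0], 0], [1, [0, 0, 0], 0], [1, [0, 0, 0], 0], [1, [0, 0, 0], 0], [1, [0, 0, 0], 0], [1, [0, 0, 0], 0], [1, [0, 0, 0], 0]], "grip_force": 40}}

```text
time: 15.65
tool_pos: [0.4719, 0.165, 0.0949]
tcp_rot: [2.219, 2.223, 0.003]
contact_force: [-1.6, -0.4, 5.9]
width: 0.379
gripper_force: 40.0
```

Call:
{"api": "servo_tool", "payload": {"deltas": [[1, [0, 0, -0.4], 0], [1, [0, 0, -0.8], 0], [1, [0, 0, -0.9], 0], [1, [0, 0, -0.9], 0], [1, [0, 0, -0.9], 0], [1, [0, 0, -0.9], 0], [1, [0, 0, -0.9], 0], [1, [0, 0, -0.9], 0], [1, [0, 0, -0.4], 0]]}}

```text
time: 16.55
tool_pos: [0.4715, 0.1648, 0.2711]
tcp_rot: [2.219, 2.222, 0.003]
contact_force: [-0.2, -0.2, -1.0]
width: 0.38
gripper_force: 39.8
```

Call:
{"api": "servo_tool", "payload": {"deltas": [[1, [-0.4, 0, 0], 0], [1, [-0.8, 0, 0], 0], [1, [-0.9, 0, 0], 0], [1, [-0.9, 0, 0], 0], [1, [-0.9, -0.1, 0], 0], [1, [-0.9, -0.1, 0], 0], [1, [-0.9, -0.1, 0], 0], [1, [-0.9, -0.1, 0], 0], [1, [-0.9, -0.1, 0], 0], [1, [-0.9, -0.1, 0], 0]]}}

```text
time: 17.55
tool_pos: [0.4554, -0.0467, 0.2674]
tcp_rot: [-2.219, -2.222, 0.003]
contact_force: [1.1, 0.1, -1.6]
width: 0.379
gripper_force: 39.8
```

Call:
{"api": "servo_tool", "payload": {"deltas": [[1, [-0.9, -0.1, 0], 0], [1, [-0.9, -0.1, 0], 0], [1, [-0.9, -0.1, 0], 0], [1, [-0.9, -0.1, 0], 0], [1, [-0.9, -0.1, 0], 0], [1, [-0.9, -0.1, 0], 0], [1, [-0.9, 0, 0], 0], [1, [-0.9, 0, 0], 0], [1, [-0.9, 0, 0], 0], [1, [-0.9, 0, 0], 0]]}}

```text
time: 18.55
tool_pos: [0.4407, -0.2714, 0.2673]
tcp_rot: [-2.219, -2.221, 0.001]
contact_force: [0.4, 0.5, -1.4]
width: 0.378
gripper_force: 39.8
```

Call:
{"api": "servo_tool", "payload": {"deltas": [[1, [-0.8, -0.05, 0], 0], [1, [-0.8, 0, 0], 0], [1, [-0.8, 0, 0.4], 0], [1, [-0.8, 0, 0.6], 0], [1, [-0.8, 0, 0.6], 0], [1, [-0.8, 0, 0.6], 0], [1, [0, 0, 0.4], 0], [1, [0, 0, 0], 0]]}}

```text
time: 19.35
tool_pos: [0.4398, -0.3902, 0.201]
tcp_rot: [-2.218, -2.219, -0.0]
contact_force: [0.1, -0.2, -0.4]
width: 0.376
gripper_force: 39.8
```

```bash
python3 - <<'E'
from h import *
im=cams.get_image("scene");save(im,"s2.png")
c=cv2.imread("pics/s2.png")[190:330,340:500];cv2.imwrite("pics/s2c.png",cv2.resize(c,None,fx=4,fy=4,interpolation=cv2.INTER_CUBIC))
E
```

```text
(no output)
```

View pics/s2c.png

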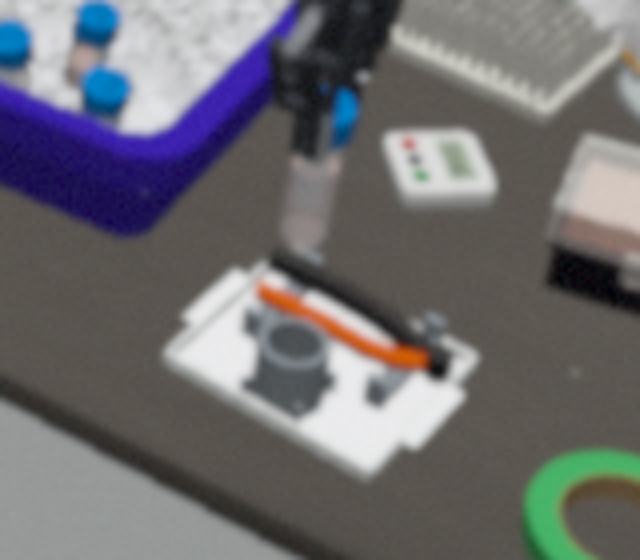

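The tube hangs upright over the socket; its slight slant in the picture matches the perspective. I'll lower it.

Call:
{"api": "servo_tool", "payload": {"deltas": [[1, [-0.05, 0, 0.6], 0], [1, [0, 0, 0.6], 0], [1, [0, 0, 0.6], 0], [1, [0, 0, 0.6], 0], [1, [0, 0, 0.6], 0], [1, [0, 0, 0.5], 0], [1, [0, 0, 0.4], 0], [1, [0, 0, 0.3], 0], [1, [0, 0, 0], 0]]}}

```text
time: 20.3
tool_pos: [0.4396, -0.3917, 0.099]
tcp_rot: [-2.219, -2.223, 0.006]
contact_force: [-3.1, -2.2, -2.9]
width: 0.374
gripper_force: 40.0
```

Call:
{"api": "servo_tool", "payload": {"deltas": [[1, [0, 0, 0.1], 0], [0.2, [0, 0, 0], 0], [0.2, [0, 0, 0], 0], [0.2, [0, 0, 0], 0], [0.2, [0, 0, 0], 0], [0.2, [0, 0, -0.5], 0], [0.2, [0, 0, -1], 0], [0.2, [0, 0, -1], 0], [0.2, [0, 0, -1], 0], [0.2, [0, 0, -1], 0]]}}

```text
time: 21.3
tool_pos: [0.4408, -0.3915, 0.2109]
tcp_rot: [2.219, 2.223, 0.0]
contact_force: [-0.1, -0.0, -0.7]
width: 0.803
gripper_force: 0.0
```

Call:
{"api": "servo_tool", "payload": {"deltas": [[0.2, [1, 0.1, 0], 0], [0.2, [1, 0.1, 0], 0], [0.2, [1, 0.1, 0], 0], [0.2, [1, 0.1, 0], 0], [0.2, [1, 0.1, 0], 0], [0.2, [1, 0.1, 0], 0], [0.2, [1, 0.1, 0], 0], [0.2, [1, 0.1, 0], 0], [0.2, [1, 0.1, 0], 0], [0.2, [1, 0.1, 0], 0]]}}

```text
time: 22.3
tool_pos: [0.4655, -0.1405, 0.21]
tcp_rot: [2.219, 2.222, 0.001]
contact_force: [0.1, -0.5, -1.1]
width: 0.8
gripper_force: 0.0
```

```bash
python3 - <<'E'
from h import *
from m import *
im=cams.get_image("top")
hsv=cv2.cvtColor(im["color"],cv2.COLOR_RGB2HSV);H,S,V=[hsv[...,i].astype(int) for i in range(3)]
b=(H>95)&(H<125)&(S>120)
print("rest");blobs(im,b,.123,(430,180,490,240))
print("rack");blobs(im,b,.123,(222,190,286,226))
E
```

```text
rest
  px [466.1 224.1] n 132 bbox [460 218  13  13] xy [ 0.4283 -0.387 ] rect [ 0.4287 -0.3869] [0.032 0.033] 86.6 depthz [0.117 0.122 0.126]
rack
  px [238.2 208.4] n 118 bbox [233 203  12  12] xy [0.4727 0.2249] rect [0.4725 0.224 ] [0.031 0.03 ] 1.8 depthz [0.119 0.123 0.126]
```

The first tube is bottomed (cap top 0.122 m) and leans about 0.08 rad, well inside the limit. Now the second tube.

Call:
{"api": "servo_tool", "payload": {"deltas": [[0.2, [0.95, 0.04, 0], 0], [0.2, [0.95, 0.04, 0], 0], [0.2, [0.95, 0.04, 0], 0], [0.2, [0.95, 0.04, 0], 0], [0.2, [0.95, 0.04, 0], 0], [0.2, [0.95, 0.04, 0], 0], [0.2, [0.95, 0.04, 0], 0], [0.2, [0.95, 0.04, 0], 0], [0.2, [0.95, 0.04, 0], 0], [0.2, [0.95, 0.04, 0], 0]]}}

```text
time: 23.35
tool_pos: [0.4751, 0.0969, 0.2099]
tcp_rot: [2.219, 2.223, 0.001]
contact_force: [-0.2, 0.1, -0.5]
width: 0.803
gripper_force: 0.0
```

Call:
{"api": "servo_tool", "payload": {"deltas": [[0.2, [0.95, 0, 0], 0], [0.2, [0.95, 0, 0], 0], [0.2, [0.95, 0, 0], 0], [0.2, [0.95, 0, 0], 0], [0.2, [0.95, 0, 0], 0], [0.2, [0.4, 0, 0.8], 0], [0.2, [0, 0, 1], 0], [0.2, [0, 0, 1], 0], [0.2, [0, 0, 1], 0], [0.2, [0, 0, 0.8], 0]]}}

```text
time: 24.35
tool_pos: [0.4747, 0.2247, 0.0933]
tcp_rot: [-2.219, -2.223, 0.0]
contact_force: [0.1, 1.0, 0.8]
width: 0.798
gripper_force: 0.0
```

Call:
{"api": "servo_tool", "payload": {"deltas": [[0.2, [0, 0, 0.05], 0], [1, [0, 0, 0], 0], [1, [0, 0, 0], 0], [1, [0, 0, 0], 0], [1, [0, 0, 0], 0], [1, [0, 0, 0], 0], [1, [0, 0, 0], 0], [1, [0, 0, 0], 0]]}}

```text
time: 25.15
tool_pos: [0.4758, 0.2251, 0.0943]
tcp_rot: [2.219, 2.222, 0.004]
contact_force: [0.0, 0.4, 6.7]
width: 0.374
gripper_force: 39.6
```

Call:
{"api": "servo_tool", "payload": {"deltas": [[1, [0, 0, -0.5], 0], [1, [0, 0, -0.9], 0], [1, [0, 0, -0.9], 0], [1, [0, 0, -0.9], 0], [1, [0, 0, -0.8], 0], [1, [0, 0, 0], 0]]}}

```text
time: 25.75
tool_pos: [0.4762, 0.2253, 0.1962]
tcp_rot: [2.218, 2.222, 0.008]
contact_force: [0.4, 0.0, 0.0]
width: 0.378
gripper_force: 39.9
```

Call:
{"api": "servo_tool", "payload": {"deltas": [[1, [0.4, 0, 0], 0], [1, [0.8, 0, 0], 0], [1, [0.8, 0, 0], 0], [1, [0.8, 0, 0], 0], [1, [0.8, 0, 0], 0], [1, [0.8, -0.1, 0], 0], [1, [0.8, -0.1, 0], 0], [1, [0.8, 0, 0], 0], [1, [0.8, 0, 0], 0], [1, [0.35, 0, 0], 0]]}}

```text
time: 26.75
tool_pos: [0.4689, 0.4054, 0.1912]
tcp_rot: [-2.218, -2.225, 0.002]
contact_force: [0.3, 0.1, -1.3]
width: 0.378
gripper_force: 39.9
```

Call:
{"api": "servo_tool", "payload": {"deltas": [[1, [0, 0, 0.4], 0], [1, [0, 0, 0.6], 0], [1, [0, 0, 0.6], 0], [1, [0, 0, 0], 0]]}}

```text
time: 27.15
tool_pos: [0.4684, 0.4017, 0.1494]
tcp_rot: [-2.22, -2.222, 0.008]
contact_force: [0.5, -0.7, -0.1]
width: 0.375
gripper_force: 39.9
```

```bash
python3 - <<'E'
from h import *
im=cams.get_image("scene");save(im,"s3.png")
c=cv2.imread("pics/s3.png")[110:240,150:310];cv2.imwrite("pics/s3c.png",cv2.resize(c,None,fx=4,fy=4,interpolation=cv2.INTER_CUBIC))
E
```

```text
(no output)
```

View pics/s3c.png

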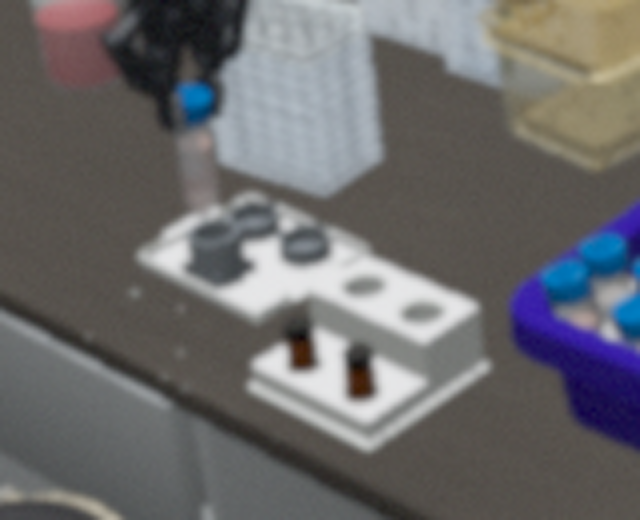

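```bash
python3 - <<'E'
import numpy as np
for n in["scene"]:
    d=np.load(n+"0.npz")
    for p in[(.4715,.4043,.05),(.4684,.4017,.064),(.4684,.4017,.179)]:
        c=d["camera_from_world"]@[*p,1];q=d["K"]@c[:3];q=q[:2]/q[2];print(q,(q-[150,110])*4)
E
```

```text
[202.47122471 167.60041728] [209.88489882 230.40166914]
[201.70756564 164.59386088] [206.83026255 218.37544354]
[196.69089173 133.25637612] [186.76356694  93.02550448]
```

The socket rim at about (215,235) in the crop agrees with the estimate to about 2 mm. I'll lower the tube and watch the force.

Call:
{"api": "servo_tool", "payload": {"deltas": [[1, [0.03, 0.08, 0.4], 0], [1, [0, 0, 0.4], 0], [1, [0, 0, 0.4], 0], [1, [0, 0, 0.4], 0], [1, [0, 0, 0.4], 0], [1, [0, 0, 0.1], 0], [1, [0, 0, 0], 0]]}}

```text
time: 27.9
tool_pos: [0.4709, 0.4036, 0.0987]
tcp_rot: [-2.22, -2.223, 0.004]
contact_force: [-1.7, -3.8, -2.8]
width: 0.379
gripper_force: 40.2
```

Call:
{"api": "servo_tool", "payload": {"deltas": [[1, [0, 0, 0.1], 0], [0.2, [0, 0, 0], 0], [0.2, [0, 0, 0], 0], [0.2, [0, 0, 0], 0], [0.2, [0, 0, 0], 0], [0.2, [0, 0, -0.5], 0], [0.2, [0, 0, -1], 0], [0.2, [0, 0, -1], 0], [0.3, [0, 0, -0.8], 0]]}}

```text
time: 28.8
tool_pos: [0.4719, 0.4045, 0.1827]
tcp_rot: [2.22, 2.223, 0.003]
contact_force: [-0.2, 1.2, 0.3]
width: 0.704
gripper_force: 0.0
```

Call:
{"api": "servo_tool", "payload": {"deltas": [[0.53, [-0.7, -0.27, 0], 0], [0.53, [-0.7, -0.27, 0], 0], [0.53, [-0.7, -0.27, 0], 0], [0.53, [-0.7, -0.27, 0], 0], [0.53, [-0.7, -0.27, 0], 0], [0.53, [-0.7, -0.27, 0], 0], [0.53, [-0.7, -0.27, 0], 0], [0.53, [-0.7, -0.27, 0], 0], [0.53, [-0.7, -0.27, 0], 0], [0.53, [-0.7, -0.27, 0], 0]]}}

```text
time: 29.8
tool_pos: [0.4041, 0.2282, 0.1808]
tcp_rot: [2.219, 2.223, 0.001]
contact_force: [-0.4, -0.4, 0.8]
width: 0.468
gripper_force: 0.0
```

```bash
python3 - <<'E'
from h import *
from m import *
im=cams.get_image("top")
hsv=cv2.cvtColor(im["color"],cv2.COLOR_RGB2HSV);H,S,V=[hsv[...,i].astype(int) for i in range(3)]
b=(H>95)&(H<125)&(S>120)
blobs(im,b,.123,(150,180,222,235))
im0=dict(np.load("top0.npz"))
for u in[(239.4,235.6),(261.4,235.6)]:print("vial",ray(im0,u,.062))
for u in[(174.8,192.8),(196.6,193)]:print("cup",ray(im0,u,.02))
E
```

```text
vial [0.4062926  0.23007645]
vial [0.40614557 0.16847869]
cup [0.53817849 0.43200574]
cup [0.53738884 0.36776167]
```

Call:
{"api": "servo_tool", "payload": {"deltas": [[0.53, [0.07, 0, 0.9], 0], [0.53, [0, 0, 0.9], 0], [0.53, [0, 0, 0.9], 0], [0.53, [0, 0, 0.9], 0], [0.53, [0, 0, 0.8], 0], [0.53, [0, 0, 0.7], 0], [0.53, [0, 0, 0.5], 0], [0.53, [0, 0, 0.4], 0], [0.53, [0, 0, 0], 0]]}}

```text
time: 30.75
tool_pos: [0.4038, 0.2304, 0.0291]
tcp_rot: [-2.22, -2.223, 0.003]
contact_force: [-0.0, 0.9, -0.7]
width: 0.47
gripper_force: 0.0
```

Call:
{"api": "servo_tool", "payload": {"deltas": [[1, [0, 0, 0], 0], [1, [0, 0, 0], 0], [1, [0, 0, 0], 0], [1, [0, 0, 0], 0], [1, [0, 0, 0], 0], [1, [0, 0, 0], 0]], "grip_force": 25}}

```text
time: 31.35
tool_pos: [0.4048, 0.2311, 0.0306]
tcp_rot: [2.22, 2.223, 0.002]
contact_force: [-0.1, -0.5, 4.8]
width: 0.268
gripper_force: 25.9
```

Call:
{"api": "servo_tool", "payload": {"deltas": [[1, [0, 0, -0.5], 0], [1, [0, 0, -0.9], 0], [1, [0, 0, -1], 0], [1, [0, 0, -1], 0], [1, [0, 0, -1], 0], [1, [0, 0, -1], 0], [1, [0, 0, -1], 0], [1, [0, 0, 0], 0]]}}

```text
time: 32.15
tool_pos: [0.4055, 0.2316, 0.1937]
tcp_rot: [2.219, 2.222, 0.008]
contact_force: [0.2, 1.0, -1.2]
width: 0.272
gripper_force: 25.7
```

Call:
{"api": "servo_tool", "payload": {"deltas": [[1, [0.4, 0.3, 0], 0], [1, [0.8, 0.6, 0], 0], [1, [0.8, 0.6, 0], 0], [1, [0.8, 0.6, 0], 0], [1, [0.9, 0.6, 0], 0], [1, [0.9, 0.6, 0], 0], [1, [0.9, 0.6, 0], 0], [1, [0.9, 0.6, 0], 0], [1, [0.9, 0.6, 0], 0], [1, [0.8, 0.4, 0], 0]]}}

```text
time: 33.15
tool_pos: [0.542, 0.435, 0.1874]
tcp_rot: [-2.219, -2.223, 0.005]
contact_force: [0.1, 0.2, 0.3]
width: 0.274
gripper_force: 25.7
```

```bash
python3 - <<'E'
from h import *
from m import *
for n,box in(("top",(150,180,222,235)),("scene",(185,110,235,190))):
    im=cams.get_image(n);save(im,n+"4.png")
    hsv=cv2.cvtColor(im["color"],cv2.COLOR_RGB2HSV);H,S,V=[hsv[...,i].astype(int) for i in range(3)]
    b=(H>95)&(H<125)&(S>120)
    print(n);blobs(im,b,.118,box)
    if n=="scene":
        x0,y0,x1,y1=box;q=pts(im)[b&(np.indices(b.shape)[0]<y1)&(np.indices(b.shape)[0]>y0)&(np.indices(b.shape)[1]>x0)&(np.indices(b.shape)[1]<x1)];print(np.nanpercentile(q,[5,50,95],axis=0).round(3))
c=cv2.imread("pics/scene4.png")[90:240,150:310];cv2.imwrite("pics/s4c.png",cv2.resize(c,None,fx=4,fy=4,interpolation=cv2.INTER_CUBIC))
E
```

```text
top
  px [176.1 209.8] n 35 bbox [172 206   8   9] xy [0.4703 0.3944] rect [0.471  0.3946] [0.03  0.009] 46.2 depthz [0.11  0.123 0.126]
scene
  px [198.2 151.1] n 96 bbox [193 146  11  11] xy [0.4623 0.4005] rect [0.4624 0.4014] [0.068 0.032] 49.2 depthz [0.105 0.12  0.124]
[[0.449 0.385 0.001]
 [0.46  0.398 0.12 ]
 [0.605 0.599 0.125]]
```

View pics/s4c.png

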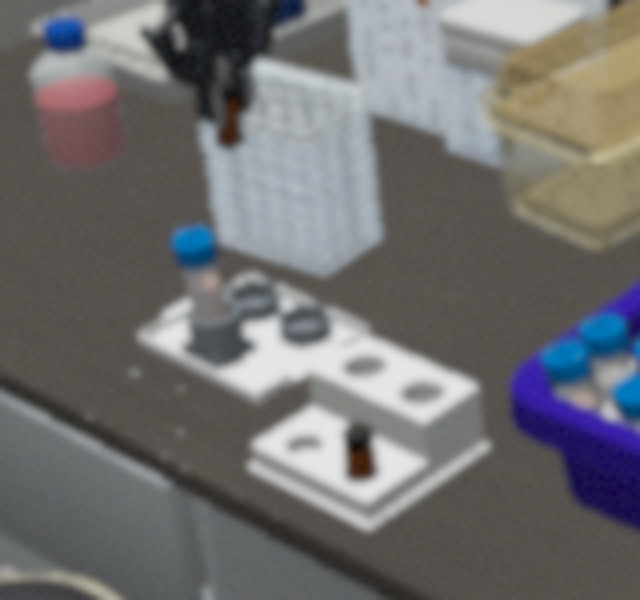

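The tube stands bottomed in the cup tray, its cap at crop (193,245) leaning away from the cups, so there is room. I'll lower the first vial into the +y cup.

Call:
{"api": "servo_tool", "payload": {"deltas": [[1, [-0.08, 0, 0.9], 0], [1, [0, 0, 0.9], 0], [1, [0, 0, 0.9], 0], [1, [0, 0, 0.9], 0], [1, [0, 0, 0.9], 0], [1, [0, 0, 0.6], 0], [1, [0, 0, 0.5], 0], [1, [0, 0, 0.4], 0], [1, [0, 0, 0.2], 0], [1, [0, 0, 0], 0]]}}

```text
time: 34.25
tool_pos: [0.5395, 0.4313, 0.0336]
tcp_rot: [-2.217, -2.223, 0.005]
contact_force: [-5.1, 1.3, -1.7]
width: 0.269
gripper_force: 26.0
```

Call:
{"api": "servo_tool", "payload": {"deltas": [[1, [0, -0.15, 0], 0], [1, [0, 0, 0.1], 0], [1, [0, 0, 0.05], 0], [1, [0, 0, 0], 0]]}}

```text
time: 34.65
tool_pos: [0.5381, 0.4316, 0.0313]
tcp_rot: [2.22, 2.223, 0.001]
contact_force: [-0.9, 0.3, -0.6]
width: 0.264
gripper_force: 25.7
```

Call:
{"api": "servo_tool", "payload": {"deltas": [[1, [0, 0, 0.08], 0], [0.55, [0, 0, 0], 0], [0.5, [0, 0, 0], 0], [0.5, [0, 0, 0], 0], [0.5, [0, 0, -0.5], 0], [0.5, [0, 0, -1], 0], [0.5, [0, 0, -1], 0], [0.5, [0, 0, -1], 0], [0.5, [0, 0, -1], 0], [0.5, [0, 0, -1], 0]]}}

```text
time: 35.65
tool_pos: [0.538, 0.4316, 0.1693]
tcp_rot: [2.22, 2.223, 0.003]
contact_force: [0.9, -0.8, 0.2]
width: 0.498
gripper_force: 0.0
```

Call:
{"api": "servo_tool", "payload": {"deltas": [[0.53, [-1, -0.5, 0], 0], [0.53, [-1, -0.5, 0], 0], [0.53, [-1, -0.5, 0], 0], [0.53, [-1, -0.5, 0], 0], [0.53, [-1, -0.5, 0], 0], [0.53, [-1, -0.5, 0], 0], [0.53, [-1, -0.5, 0], 0], [0.53, [-1, -0.5, 0], 0], [0.53, [-1, -0.5, 0], 0], [0.53, [-1, -0.5, 0], 0]]}}

```text
time: 36.65
tool_pos: [0.4129, 0.1805, 0.1681]
tcp_rot: [2.219, 2.223, 0.003]
contact_force: [0.8, -0.3, -0.1]
width: 0.468
gripper_force: 0.0
```

```bash
python3 - <<'E'
from h import *
im=cams.get_image("scene");save(im,"s5.png")
c=cv2.imread("pics/s5.png")[90:240,150:310];cv2.imwrite("pics/s5c.png",cv2.resize(c,None,fx=4,fy=4,interpolation=cv2.INTER_CUBIC))
E
```

```text
(no output)
```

View pics/s5c.png

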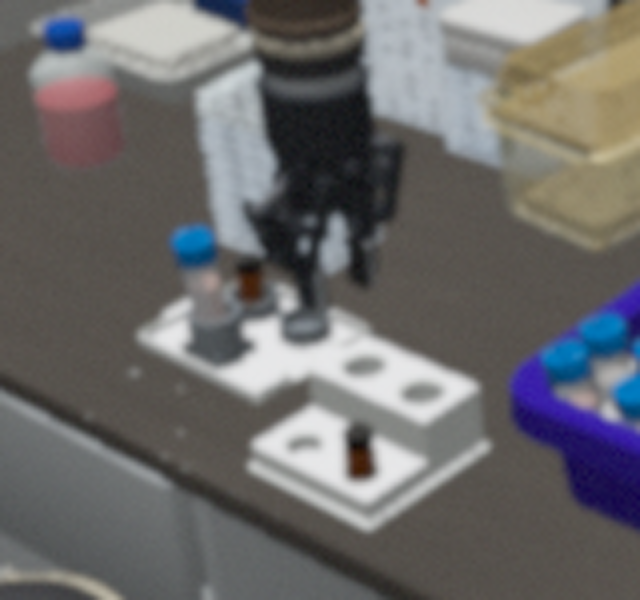

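The first vial stands in its cup, at crop (250,280). Now the second.

Call:
{"api": "servo_tool", "payload": {"deltas": [[0.53, [-0.48, -0.34, 0], 0], [0.53, [0, 0, 0.8], 0], [0.53, [0, 0, 0.9], 0], [0.53, [0, 0, 0.9], 0], [0.53, [0, 0, 0.9], 0], [0.53, [0, 0, 0.8], 0], [0.53, [0, 0, 0.7], 0], [0.53, [0, 0, 0.5], 0], [0.53, [0, 0, 0], 0]]}}

```text
time: 37.6
tool_pos: [0.4038, 0.169, 0.0283]
tcp_rot: [-2.219, -2.223, 0.003]
contact_force: [-1.1, -0.6, 0.2]
width: 0.47
gripper_force: 0.0
```

Call:
{"api": "servo_tool", "payload": {"deltas": [[1, [0, 0, 0], 0], [1, [0, 0, 0], 0], [1, [0, 0, 0], 0], [1, [0, 0, 0], 0], [1, [0, 0, 0], 0], [1, [0, 0, 0], 0]]}}

```text
time: 38.2
tool_pos: [0.4053, 0.1696, 0.0301]
tcp_rot: [2.219, 2.223, 0.002]
contact_force: [0.7, 0.6, 6.4]
width: 0.272
gripper_force: 26.1
```

Call:
{"api": "servo_tool", "payload": {"deltas": [[1, [0, 0, -0.5], 0], [1, [0, 0, -0.9], 0], [1, [0, 0, -1], 0], [1, [0, 0, -1], 0], [1, [0, 0, -1], 0], [1, [0, 0, -1], 0], [1, [0, 0, -1], 0], [1, [0, 0, 0], 0]]}}

```text
time: 39.0
tool_pos: [0.4059, 0.1699, 0.1932]
tcp_rot: [2.218, 2.222, 0.008]
contact_force: [0.6, -0.2, 0.0]
width: 0.268
gripper_force: 25.7
```

Call:
{"api": "servo_tool", "payload": {"deltas": [[1, [0.4, 0.3, 0], 0], [1, [0.8, 0.5, 0], 0], [1, [0.8, 0.6, 0], 0], [1, [0.8, 0.6, 0], 0], [1, [0.9, 0.6, 0], 0], [1, [0.9, 0.6, 0], 0], [1, [0.9, 0.6, 0], 0], [1, [0.9, 0.6, 0], 0], [1, [0.8, 0.5, 0], 0], [1, [0.75, 0.38, 0], 0]]}}

```text
time: 40.0
tool_pos: [0.5366, 0.3697, 0.1869]
tcp_rot: [-2.219, -2.223, 0.004]
contact_force: [0.9, 0.5, -0.2]
width: 0.269
gripper_force: 25.7
```

Call:
{"api": "servo_tool", "payload": {"deltas": [[1, [0, 0, 0.9], 0], [1, [0, 0, 0.9], 0], [1, [0, 0, 0.9], 0], [1, [0, 0, 0.9], 0], [1, [0, 0, 0.9], 0], [1, [0, 0, 0.6], 0], [1, [0, 0, 0.5], 0], [1, [0, 0, 0.4], 0], [1, [0, 0, 0.3], 0], [1, [0, 0, 0], 0]]}}

```text
time: 41.0
tool_pos: [0.5359, 0.3681, 0.0306]
tcp_rot: [-2.22, -2.223, 0.003]
contact_force: [-0.4, -0.1, -0.9]
width: 0.27
gripper_force: 25.7
```

Next I'll release, lift well clear, move aside and check.

Call:
{"api": "servo_tool", "payload": {"deltas": [[1, [0, 0, 0.06], 0], [0.55, [0, 0, 0], 0], [0.5, [0, 0, 0], 0], [0.5, [0, 0, 0], 0], [0.5, [0, 0, -0.5], 0], [0.5, [0, 0, -1], 0], [0.5, [0, 0, -1], 0], [0.5, [0, 0, -1], 0], [0.5, [0, 0, -1], 0], [0.5, [0, 0, -1], 0]]}}

```text
time: 42.0
tool_pos: [0.5364, 0.3683, 0.1702]
tcp_rot: [2.22, 2.223, 0.002]
contact_force: [-0.2, -0.2, 0.6]
width: 0.501
gripper_force: 0.0
```

Call:
{"api": "servo_tool", "payload": {"deltas": [[0.5, [-1, -0.4, -0.4], 0], [0.5, [-1, -0.4, -0.4], 0], [0.5, [-1, -0.4, -0.2], 0], [0.5, [-1, -0.4, 0], 0], [0.5, [-1, -0.4, 0], 0], [0.5, [-1, -0.4, 0], 0], [0.5, [-1, -0.4, 0], 0], [0.5, [-1, -0.4, 0], 0], [0.5, [-1, -0.4, 0], 0], [0.5, [-1, -0.4, 0], 0]]}}

```text
time: 43.0
tool_pos: [0.4363, 0.1173, 0.1941]
tcp_rot: [2.219, 2.223, 0.002]
contact_force: [-0.4, 0.3, 0.0]
width: 0.5
gripper_force: 0.0
```

Call:
{"api": "servo_tool", "payload": {"deltas": [[0.5, [-1, -0.6, 0], 0], [0.5, [-1, -0.6, 0], 0], [0.5, [-1, -0.6, 0], 0], [0.5, [-1, -0.6, 0], 0], [0.5, [-0.5, 0, 0], 0], [0.5, [0, 0, 0], 0], [0.5, [0, 0, 0], 0]]}}

```text
time: 43.7
tool_pos: [0.3772, 0.0056, 0.1937]
tcp_rot: [2.22, 2.222, 0.002]
contact_force: [0.4, -0.4, 0.8]
width: 0.5
gripper_force: 0.0
```

```bash
python3 - <<'E'
from h import *
from m import *
im=cams.get_image("top");save(im,"f.png")
c=cv2.imread("pics/f.png");s=cams.get_image("scene")["color"][:,:,::-1]
r=lambda a:cv2.resize(a,(400,290),interpolation=cv2.INTER_CUBIC)
cv2.imwrite("pics/fc.png",np.vstack([np.hstack([r(c[160:247,150:270]),r(c[165:252,400:520])]),np.hstack([r(s[110:226,150:310]),r(s[210:326,350:510])])]))
hsv=cv2.cvtColor(im["color"],cv2.COLOR_RGB2HSV);H,S,V=[hsv[...,i].astype(int) for i in range(3)]
b=(H>95)&(H<125)&(S>120)
blobs(im,b,.123,(150,180,222,235));blobs(im,b,.123,(430,180,490,240))
print("vials");blobs(im,V<65,.06,(160,175,212,205))
print(manip.state()["contact_force"])
E
```

```text
px [172.7 211.9] n 129 bbox [166 206  14  12] xy [0.4635 0.4016] rect [0.4647 0.4019] [0.035 0.03 ] 89.8 depthz [0.118 0.122 0.126]
  px [466.  224.1] n 133 bbox [460 218  13  13] xy [ 0.4282 -0.3869] rect [ 0.4287 -0.3869] [0.032 0.033] 86.6 depthz [0.117 0.121 0.125]
vials
  px [173.3 191.7] n 23 bbox [170 188   7   7] xy [0.533  0.4236] rect [0.535  0.4243] [0.017 0.018] 89.8 depthz [0.043 0.052 0.063]
  px [195.3 191.8] n 15 bbox [192 188   6   7] xy [0.5324 0.3606] rect [0.5327 0.3612] [0.01  0.019] 66.4 depthz [0.043 0.054 0.059]
[-0.64250404 -0.59118004 -1.05939465]
```

View pics/fc.png

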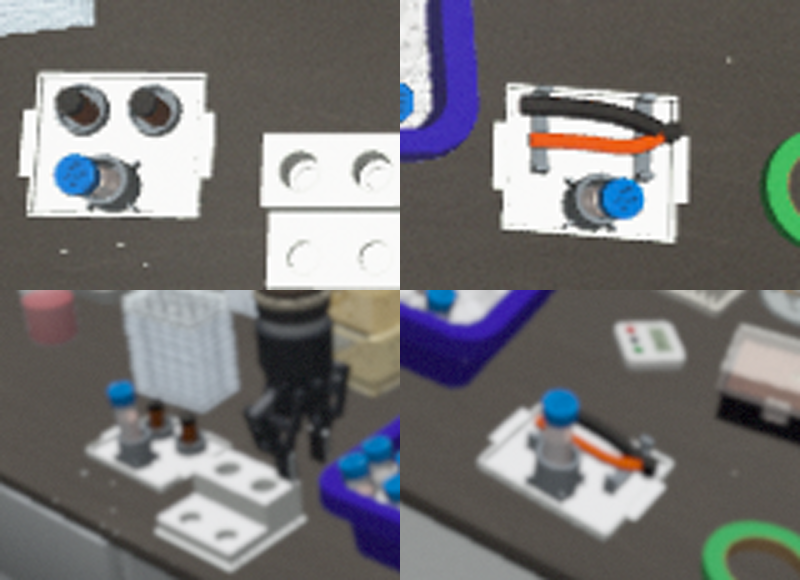

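All five parts are in place. Both tubes are bottomed, with cap tops at about 0.122 m and crop positions (78,175) and (622,198). The vials stand in their cups at (80,105) and (153,108), and the cutter lies across both rests at (600,125). I'll hand the job in.

```bash
python3 -c "
from bench import manip
print(manip.close_job())"
```

```text
the job is handed in; nothing more can be done
None
```

I made up both kits and handed the job in at about 44 s of the 139 s; the final pictures show both tubes and both vials upright and bottomed and the cutter across both rests, but the hand-in gave back no verdict.

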